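# Screw home the crossed lid of a watch test chamber

## Robot

A 6-joint arm with a two-finger parallel gripper is mounted at the origin on a cart in front of the work surface, level with it; the furniture and walls round the work are solid. World frame = base frame: x ahead of the robot, y to its left, z up, the work surface at z = 0. Lengths are in m, angles in rad, forces in N, time in s.
With the tool pointing down it reaches from about 0.35 to 0.775 m from the base axis. Payload 5.5 kg.
Tool frame: the origin (TCP) lies at the very end of the fingers, on their centre line; the grasp point (between the pads) lies env.hold_point_z behind it (env.hold_point_z is the distance from the TCP to the grasp point, in m); z points along the fingers, y is the line along which they close (so a half turn about z gives the same grasp; the last joint's range is limited). The gripper opens to 85 mm and grips with 20 to 120 N. Pads are 22 mm wide; open, the fingers measure 114 mm over their backs; the gripper's body (76 mm by 85 mm) begins 54 mm behind the grasp point. The pads swing forward as they close: fully open they stand 13 mm farther back than shut.
Start: joints at [1.018, 0.313, 0.046, 1.304, 0, 1.431], TCP at [0.231, 0.527, 0.231] pointing down, gripper open.
Joint ranges: [-2.76, 2.76], [-0.86, 1.69], [-1.03, 1.26], [-2.2, 2.34], [-1.47, 1.5], [-3.14, 3.14]. Speed limits (rad/s): [2.57, 2.57, 3.14, 3.14, 3.14, 3.14].

## Interface

Orientations are given as a unit quaternion [w, x, y, z].
In Python, from workcell import env gives the robot as it stands.
- The arm moves only by the tool carry_out, never from a script. Its argument "steps" is a list of rows, each a list of 3 entries, a list of its own where there are three numbers: the turn, a rotation vector about the tool's x, y, z in degrees, then the shift along the tool's x, y, z in cm, then the closure in counts, from 0 (fully open) to 255 (shut). A call has exactly 8 rows; each row is the pose to reach, as a shift and turn from the pose commanded when the call began, along the tool's axes at that moment; what a row does not reach only later rows make up. A row lasts 1/8 s, in which the tool goes at most 62.5 mm and 10.7 degrees, less where a joint would pass 70% of its speed; a pose out of reach is approached as far as the arm can. A call with a gripper value outside its range is refused whole. The fingers move at their own pace and stop on an object; "force" is the grip in N (left out, the last holds). Time passes only in rows, so rows that repeat a pose let the fingers close, or fill a call up. It gives the time, the measured TCP pose, the force, the opening and the grip force at its end, in the units of the state.
- env.get_state(): the state, without advancing time (a new reading comes with each control period).
- env.read_camera(name): name is "scene" or "side" or "wrist"; returns (picture, depth): 480x640x3 uint8, red, green, blue; 480x640 float32, m along the optical axis (not along the pixel's ray), 0 where there is no reading.
- env.get_calibration(name): a dict with "fx", "fy", "cx", "cy" (pixels), "origin" and "orientation" of the camera in the world. Camera axes: x right, y up, looking along -z (the intrinsics and any distortion apply to the point x, -y, -z); pixel columns grow to the right and rows downward; lengths in m; the calibration is good to about 2 mm. A picture is of the moment at which its call begins: read the wrist's pose just before it. get_calibration takes no time and is no camera call; for the wrist camera it gives the pose at the moment of the call.
- env.hand_in(): hands the job in; it is judged then, once.
The state is a dict: "clock": time; "joint_pos": joint angles; "qvel": joint speeds; "tau": joint torques, N m; "tcp_pos": TCP position; "orientation": TCP orientation; "wrist_force": force on the tool from outside, world axes, zero at the start; "ft_torque": the same for the moment, N m; "finger_gap": finger opening in m; "grip_force": force on a finger pad.
Only numpy, scipy, OpenCV 4.12 (cv2) and the standard library are available. Lean on these libraries where they do the work, as an engineer would, in place of code of your own. Each camera call takes 0.05 s, during which the arm holds its last target. There are 200 camera calls.

## Task

One of the two steel test chambers has a lid that stands proud because its thread is crossed. Take that lid by its bar, back it off anticlockwise (seen from above) until its pointer is at the narrow mark and it drops down into the thread start, then run it in clockwise until it is fully home, pointer at the wide mark, and let go. Do not force it clockwise before it has dropped, and leave the other chamber's lid as it is.

Things in the scene. Friction and masses are not known exactly. Their poses are not given: they have to be found in the camera images.
- lid_bar (a point): centre of the grip bar (60 long, 14 wide, 25 mm high) on the proud aluminium lid; turns and sinks with it. On the turning axis, 12.5 mm above the lid's flat top, 12.5 below the bar's top. x along the bar, away from the small dark pointer on the lid's rim; y across the bar; z up. Lid 78 mm across, 10 thick, 0.2 kg, turns with about 0.1 N m; can rise 2 mm at most, cannot be taken off.
- lid_turn (a joint): turn of the proud lid, rad, growing anticlockwise seen from above. 0 = home: pointer at the wide (20 mm) dark mark on the chamber's collar, hard stop. 1.25 = thread start: pointer at the narrow (5 mm) mark; the lid can drop within 0.2 either side. Starts at 0.45 to 0.85. Turned clockwise before it has dropped it binds at about 0.28; hard stop at 1.9.
- lid_height (a joint): height of the proud lid above home, m. 0.0125 at the start, on top of the thread. At the thread start it drops to 0.004 by its weight, if the gripper goes down with it. From there it turns clockwise only, and the thread draws it down evenly from 0.004 at turn 0.95 to 0 at turn 0. The fixed steel chamber is round, 108 mm across, its collar's top 60 mm above the bench.
- other_turn (a joint): turn of the lid of the other, identical chamber, rad, anticlockwise; 0 = home, where it starts and shall stay. It stands at least 180 mm from the first, left or right of it.

How it is judged:
On the way:
1. the lid has been backed off and has dropped into the thread start (value of joint lid_turn above 0.95 rad and value of joint lid_height below 0.0065 m), for 0.1 s.
At the end, for the whole second after the job is handed in: the formerly proud lid is screwed home (within 0.18 rad of its stop and less than 3 mm above home) and at rest, and the other lid is still home (turned by less than 0.18 rad) (value of joint each of lid_turn, other_turn below 0.18 rad and value of joint lid_height below 0.003 m and velocity of joint lid_turn below 0.05 rad/s); the robot touches nothing.
It fails at once if the lid is forced clockwise past the binding point while it still lies on top of the thread (value of joint lid_turn below 0.2 rad and value of joint lid_height above 0.008 m).
It fails at once if the other chamber's lid is turned (value of joint other_turn above 0.18 rad).
It also fails if it takes over 45 s, if anything falls off the work surface, if the arm or the gripper's body presses on something with over 40 N, if the wrist force passes 120 N, or if a joint passes its speed limit or range.

## Working session

There is one attempt and no reset: what is moved stays moved. The work goes in short steps, Python scripts to look and compute and a tool call to move; the robot and the scene stay as the last step left them, time stands still between calls to the robot, and variables do not carry over. Pictures are saved under pics/ and viewed, at most 10 in all, crops included, and the job is handed in when it is done.

Besides the shell and the picture viewer there is one more tool, called as name([rows], argument=value, ...), one row to a line, values as JSON. carry_out: Moves the arm, as the interface text tells. Its arguments: {"type":"object","properties":{"steps":{"type":"array","items":{"type":"array"}},"force":{"type":"number"}},"required":["steps"]}

```bash
mkdir -p pics; ls
python3 - <<'E'
from workcell import env
import cv2
s=env.get_state()
for k,v in s.items(): print(k,v)
print(env.hold_point_z)
a,d=env.read_camera("scene"); print(env.get_calibration("scene"))
b,d2=env.read_camera("side"); print(env.get_calibration("side"))
import numpy as np
np.savez('scene.npz',a=a,d=d,b=b,d2=d2)
cv2.imwrite('pics/a.png',a[:,:,::-1]); cv2.imwrite('pics/b.png',b[:,:,::-1])
E
```

```text
pics
clock 0.0
joint_pos [ 1.01842966e+00  3.14002217e-01  4.50089252e-02  1.30356140e+00
 -2.51776115e-05  1.43121348e+00]
qvel [ 0.00074437 -0.00090766  0.0018676   0.00104935 -0.00136453 -0.00092645]
tau [-1.96202127e-04 -4.80623245e+01  2.98534191e+01  1.91786938e-02
 -8.74102011e-05 -4.12184718e-06]
tcp_pos [0.23041966 0.52628831 0.23042005]
orientation [-2.86300749e-04  2.04929634e-01  9.78776314e-01 -8.31357696e-04]
wrist_force [-0.0120708   0.08461528  0.14716829]
ft_torque [-0.00397612  0.02300571  0.01428243]
grip_force 0.0
finger_gap 0.08536127801150832
0.0187
{'fx': 479.13620015646137, 'fy': 479.13620015646137, 'cx': 318.0272224393771, 'cy': 240.31752335758034, 'origin': array([ 0.11070797, -0.52163216,  0.69655668]), 'orientation': array([ 0.86911829,  0.38404273, -0.12504606, -0.28549616])}
{'fx': 588.2054975968045, 'fy': 588.2054975968045, 'cx': 324.97924488991043, 'cy': 232.6843798092878, 'origin': array([ 0.25851976, -0.77987764,  0.78013204]), 'orientation': array([ 0.89752594,  0.41684757, -0.06378571, -0.12890563])}
```

View pics/a.png

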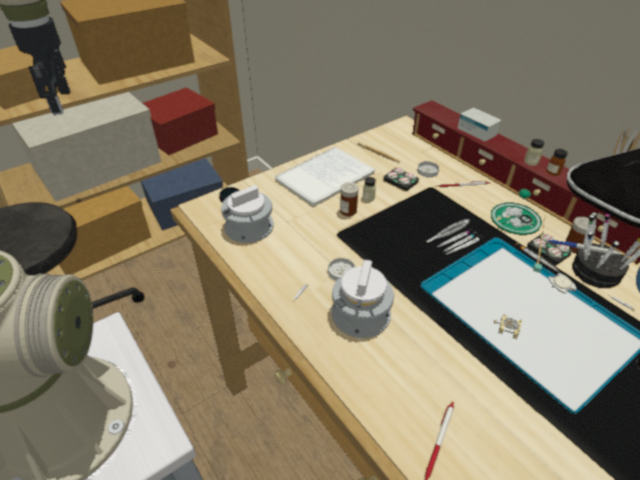

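View pics/b.png

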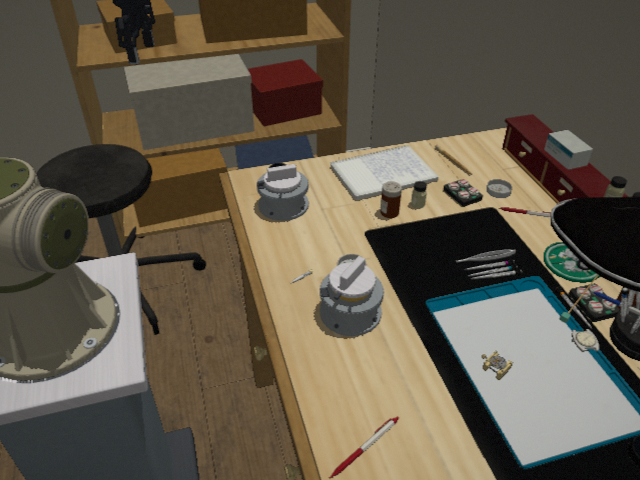

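The scene and side pictures both show two chambers: one near (scene about 362,295; side about 350,290), whose lid seems to stand proud, and one far (scene 246,212; side 283,185). Next I measure them with depth.

```bash
cat > h.py <<'E'
import numpy as np, cv2
from scipy.spatial.transform import Rotation as R
def rot(q): return R.from_quat(np.roll(q,-1)).as_matrix()
def cloud(d,c):
    v,u=np.mgrid[:d.shape[0],:d.shape[1]]
    p=np.stack([(u-c['cx'])/c['fx']*d,-(v-c['cy'])/c['fy']*d,-d],-1)
    return p@rot(c['orientation']).T+c['origin']
def project(P,c):
    q=(np.atleast_2d(P)-c['origin'])@rot(c['orientation'])
    return np.stack([c['cx']-c['fx']*q[:,0]/q[:,2],c['cy']+c['fy']*q[:,1]/q[:,2]],1)
def bar_fit(P,zlo):
    b=P[P[:,2]>zlo]; r=cv2.minAreaRect((b[:,:2]*1000).astype(np.float32)); bx=cv2.boxPoints(r)
    e=bx[1]-bx[0],bx[2]-bx[1]; l=max(e,key=np.linalg.norm)
    return np.array(r[0])/1000,r[1],np.degrees(np.arctan2(l[1],l[0]))%180
E
python3 - <<'E'
from workcell import env
from h import *
z=np.load('scene.npz')
for n,d,img,boxes in (("scene",z['d'],z['a'],((325,400,255,345),(215,280,175,245))),("side",z['d2'],z['b'],((315,390,245,335),(250,315,155,225)))):
    P=cloud(d,env.get_calibration(n))
    crops=[]
    for x0,x1,y0,y1 in boxes:
        Q=P[y0:y1,x0:x1][d[y0:y1,x0:x1]>0]; Q=Q[(Q[:,2]>0.04)&(Q[:,2]<.15)]
        h,e=np.histogram(Q[:,2],np.arange(.04,.13,.003)); print(n,dict(zip(np.round(e,3).tolist(),h.tolist())))
        top=np.percentile(Q[:,2],98); print(top,bar_fit(Q,top-.006), Q[Q[:,2]>.055,:2].min(0),Q[Q[:,2]>.055,:2].max(0))
        crops.append(cv2.resize(img[y0:y1,x0:x1],(400,400),interpolation=cv2.INTER_CUBIC))
    cv2.imwrite(f'pics/c_{n}.png',np.hstack(crops)[:,:,::-1])
E
```

```text
scene {0.04: 0, 0.043: 20, 0.046: 55, 0.049: 74, 0.052: 68, 0.055: 291, 0.058: 671, 0.061: 100, 0.064: 17, 0.067: 4, 0.07: 1, 0.073: 6, 0.076: 41, 0.079: 69, 0.082: 497, 0.085: 475, 0.088: 19, 0.091: 14, 0.094: 14, 0.097: 12, 0.1: 14, 0.103: 14, 0.106: 60, 0.109: 156, 0.112: 4, 0.115: 0, 0.118: 0, 0.121: 0, 0.124: 0}
0.11060302038995687 (array([ 0.50712805, -0.11469939]), (62.250282287597656, 13.731220245361328), np.float32(39.751537)) [ 0.45070493 -0.16959326] [ 0.56132159 -0.06097294]
scene {0.04: 0, 0.043: 16, 0.046: 49, 0.049: 53, 0.052: 60, 0.055: 136, 0.058: 352, 0.061: 56, 0.064: 40, 0.067: 50, 0.07: 263, 0.073: 139, 0.076: 28, 0.079: 31, 0.082: 31, 0.085: 37, 0.088: 26, 0.091: 33, 0.094: 56, 0.097: 86, 0.1: 2, 0.103: 0, 0.106: 0, 0.109: 0, 0.112: 0, 0.115: 0, 0.118: 0, 0.121: 0, 0.124: 0}
0.09813205264578008 (array([0.46494492, 0.22222615]), (59.69417190551758, 16.34609031677246), np.float32(0.296753)) [0.41157557 0.16878178] [0.51989479 0.27403431]
side {0.04: 0, 0.043: 15, 0.046: 51, 0.049: 77, 0.052: 72, 0.055: 149, 0.058: 734, 0.061: 222, 0.064: 37, 0.067: 26, 0.07: 0, 0.073: 2, 0.076: 32, 0.079: 68, 0.082: 260, 0.085: 597, 0.088: 75, 0.091: 36, 0.094: 35, 0.097: 27, 0.1: 30, 0.103: 34, 0.106: 38, 0.109: 163, 0.112: 39, 0.115: 0, 0.118: 0, 0.121: 0, 0.124: 0}
0.11162621894381652 (array([ 0.50683862, -0.11570142]), (59.98986053466797, 15.855330467224121), np.float32(38.311127)) [ 0.45255265 -0.1707678 ] [ 0.56041706 -0.06986375]
side {0.04: 1, 0.043: 10, 0.046: 47, 0.049: 63, 0.052: 49, 0.055: 128, 0.058: 312, 0.061: 100, 0.064: 35, 0.067: 61, 0.07: 189, 0.073: 199, 0.076: 37, 0.079: 32, 0.082: 28, 0.085: 41, 0.088: 28, 0.091: 35, 0.094: 45, 0.097: 95, 0.1: 8, 0.103: 0, 0.106: 0, 0.109: 0, 0.112: 0, 0.115: 0, 0.118: 0, 0.121: 0, 0.124: 0}
0.09859446193141833 (array([0.46515347, 0.22103696]), (60.10639190673828, 17.981075286865234), np.float32(1.3847283)) [0.4110157  0.16532304] [0.51950627 0.26450667]
```

View pics/c_side.png

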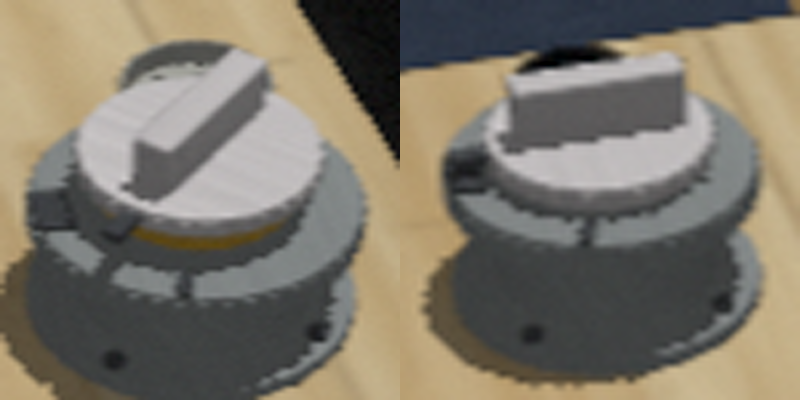

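In the side crop, the left (near) lid is proud: the brass thread shows under it, and its pointer (120,225) lies between the wide mark (45,210) and the narrow mark (185,285). Depth agrees, with bar tops at 0.111 and 0.098 m. The proud lid is at (0.507,-0.115), bar at about 39°, and home is at about 0°, as on the other chamber. I move to a hover above it.

carry_out([
  [[0, 0, -4], [-2, -2, 0], 0],
  [[0, 0, -8], [-5, -5, 0.3], 0],
  [[0, 0, -12], [-9, -8.5, 0.5], 0],
  [[0, 0, -16], [-13, -12, 1], 0],
  [[0, 0, -20], [-17, -16, 1.5], 0],
  [[0, 0, -24], [-21, -19.5, 1.5], 0],
  [[0, 0, -28], [-25, -23.5, 2], 0],
  [[0, 0, -32], [-29, -27, 2], 0],
], force=60)

```text
clock: 1.1
tcp_pos: [0.3879, 0.1612, 0.2108]
orientation: [-0.0, -0.074, 0.997, -0.0]
wrist_force: [0.8, 0.6, 0.4]
finger_gap: 0.0855
grip_force: 0.0
```

carry_out([
  [[0, 0, -5], [-1.2, -4.5, 0.2], 0],
  [[0, 0, -10], [-2.4, -9, 0.6], 0],
  [[0, 0, -15], [-3.6, -13.5, 1], 0],
  [[0, 0, -20], [-4.8, -18, 1.4], 0],
  [[0, 0, -25], [-6, -22.5, 1.8], 0],
  [[0, 0, -29], [-7, -27, 2], 0],
  [[0, 0, -30.5], [-7.7, -29.2, 2], 0],
  [[0, 0, -30.5], [-7.7, -29.2, 2], 0],
])

```text
clock: 2.1
tcp_pos: [0.5068, -0.1161, 0.1905]
orientation: [-0.0, -0.331, 0.944, 0.0]
wrist_force: [-0.4, 0.4, -0.2]
finger_gap: 0.0851
grip_force: 0.0
```

```bash
cat > look.py <<'E'
import sys
from workcell import env
from h import *
s=env.get_state(); c=env.get_calibration("wrist"); a,d=env.read_camera("wrist")
P=cloud(d,c); C=np.array([.507,-.115])
m=(d>0)&(np.hypot(P[...,0]-C[0],P[...,1]-C[1])<.06)&(P[...,2]>.04)&(P[...,2]<.125)
Q=P[m]; top=np.percentile(Q[:,2],98); print(top,bar_fit(Q,top-.006) if len(Q) else None)
lid=Q[(Q[:,2]<top-.02)&(Q[:,2]>top-.03)]; print('lid top',np.median(lid[:,2]),len(lid))
T=rot(s['orientation']); print('tcp',s['tcp_pos'],'yaw x',np.degrees(np.arctan2(T[1,0],T[0,0]))%360,'tilt',T[:,2],s['joint_pos'])
# top-down views: marks at collar height
g=C+np.stack(np.meshgrid(np.linspace(.065,-.065,390),np.linspace(.065,-.065,390)),-1)[...,::-1]
vs=[]
for h in (.060,top-.025):
    uv=project(np.c_[g.reshape(-1,2),np.full(g[...,0].size,h)],c).astype(np.float32).reshape(390,390,2)
    vs.append(cv2.remap(a,uv[...,0],uv[...,1],cv2.INTER_LINEAR))
cv2.imwrite('pics/'+sys.argv[1],np.hstack(vs)[:,:,::-1])
E
python3 look.py w1.png
```

```text
0.11206364216881182 (array([ 0.50940048, -0.11506239]), (60.1714973449707, 14.010893821716309), np.float32(39.782597))
lid top 0.08643031282426228 7399
tcp [ 0.50680841 -0.1160535   0.19054721] yaw x 218.69149976267974 tilt [-8.03083863e-04  4.30362617e-04 -9.99999585e-01] [-3.79649252e-01  2.23856061e-01 -1.74288708e-01  1.17355695e+00
  1.02099870e-04 -1.05494321e+00]
```

View pics/w1.png

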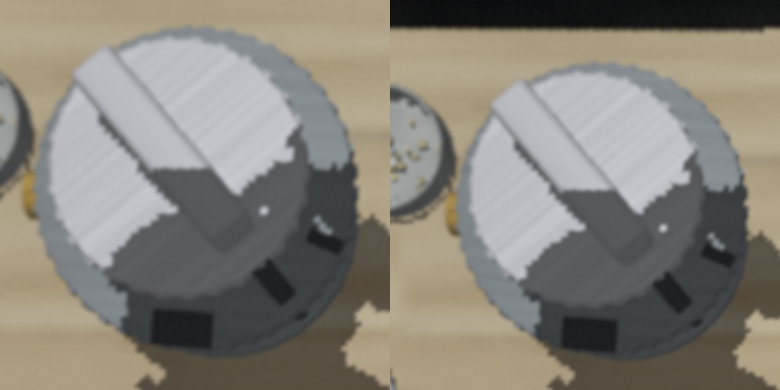

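The rectified wrist view (3 px/mm, up = +x, left = +y) shows the wide mark at (183,328), the pointer at (272,282) and the narrow mark at (325,240). From the chord between the marks, the home direction is about 176°. The pointer is at about 219.8°, so turn is about 0.76 rad, inside the given range, and the thread start lies 28° further on. I descend and grip.

carry_out([
  [[0, 0, -1.1], [-0.15, 0, 2], 0],
  [[0, 0, -1.1], [-0.15, 0, 4.5], 0],
  [[0, 0, -1.1], [-0.15, 0, 7], 0],
  [[0, 0, -1.1], [-0.15, 0, 9], 0],
  [[0, 0, -1.1], [-0.15, 0, 10], 0],
  [[0, 0, -1.1], [-0.15, 0, 10.1], 0],
  [[0, 0, -1.1], [-0.15, 0, 10.1], 100],
  [[0, 0, -1.1], [-0.15, 0, 10.1], 180],
], force=50)

```text
clock: 3.15
tcp_pos: [0.5084, -0.1139, 0.0912]
orientation: [0.001, -0.342, 0.94, -0.001]
wrist_force: [0.3, 0.1, 0.1]
finger_gap: 0.0513
grip_force: 0.0
```

carry_out([
  [[0, 0, 0], [0, 0, 0], 255],
  [[0, 0, 0], [0, 0, 0], 255],
  [[0, 0, 0], [0, 0, 0], 255],
  [[0, 0, 0], [0, 0, 0], 255],
  [[0, 0, 0], [0, 0, 0], 255],
  [[0, 0, 0], [0, 0, 0], 255],
  [[0, 0, 0], [0, 0, 0], 255],
  [[0, 0, 0], [0, 0, 0], 255],
])

```text
clock: 4.15
tcp_pos: [0.5082, -0.1141, 0.0906]
orientation: [0.0, -0.342, 0.94, -0.0]
wrist_force: [0.8, -2.7, 3.8]
finger_gap: 0.0127
grip_force: 52.7
```

carry_out([
  [[0, 0, -4], [0, 0, 0], 255],
  [[0, 0, -8], [0, 0, 0], 255],
  [[0, 0, -12], [0, 0, 0], 255],
  [[0, 0, -16], [0, 0, 0], 255],
  [[0, 0, -20], [0, 0, 0], 255],
  [[0, 0, -24], [0, 0, 0], 255],
  [[0, 0, -28], [0, 0, 0], 255],
  [[0, 0, -28], [0, 0, 0], 255],
])

```text
clock: 5.15
tcp_pos: [0.5082, -0.1141, 0.0898]
orientation: [0.0, -0.559, 0.829, -0.0]
wrist_force: [2.5, -3.6, -2.4]
finger_gap: 0.013
grip_force: 51.8
```

carry_out([
  [[0, 0, 0], [0, 0, 0.15], 255],
  [[0, 0, 0], [0, 0, 0.3], 255],
  [[0, 0, 0], [0, 0, 0.45], 255],
  [[0, 0, 0], [0, 0, 0.6], 255],
  [[0, 0, 0], [0, 0, 0.75], 255],
  [[0, 0, 0], [0, 0, 0.85], 255],
  [[0, 0, 0], [0, 0, 0.85], 255],
  [[0, 0, 0], [0, 0, 0.85], 255],
])

```text
clock: 6.15
tcp_pos: [0.5082, -0.1141, 0.0818]
orientation: [0.0, -0.558, 0.83, -0.0]
wrist_force: [3.1, -4.3, -1.3]
finger_gap: 0.0129
grip_force: 52.2
```

```bash
sed -i 's/^C=/C=/' look.py; python3 look.py w2.png
python3 - <<'E'
from workcell import env
s=env.get_state(); print(s['wrist_force'],s['ft_torque'],s['tcp_pos'])
E
```

```text
0.11973836423056551 (array([ 0.50912271, -0.11559588]), (25.241220474243164, 55.88818359375), np.float32(157.78384))
lid top 0.09512613537789923 1126
tcp [ 0.50816855 -0.11408532  0.08182391] yaw x 247.90315904870374 tilt [ 6.98215485e-04 -6.44530559e-04 -9.99999549e-01] [-3.74855767e-01  3.04784451e-01 -3.49998699e-01  9.15127457e-01
 -3.44131207e-04 -1.55998977e+00]
[ 3.05568816 -4.47767314 -0.28499722] [-0.89214567 -0.51094227  0.07379149] [ 0.50816566 -0.11405662  0.0818164 ]
```

View pics/w2.png

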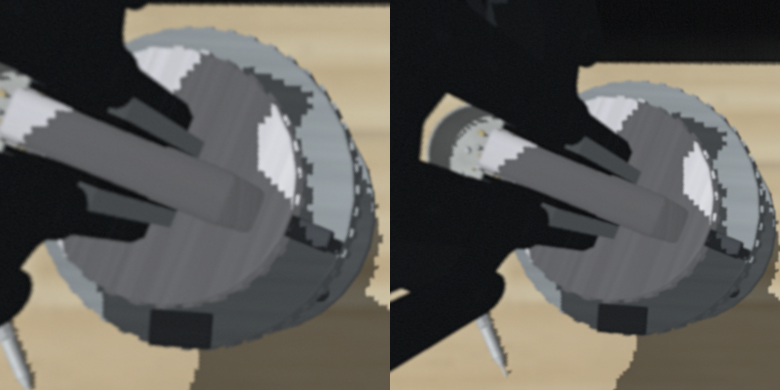

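The pointer now lies over the narrow mark at (320,240). I check the lid's height before going clockwise.

Run:
```python
from workcell import env
from h import *
c=env.get_calibration("wrist"); a,d=env.read_camera("wrist"); P=cloud(d,c)
m=(d>0)&(np.hypot(P[...,0]-.5085,P[...,1]+.115)<.06)
h,e=np.histogram(P[m][:,2],np.arange(.05,.125,.002)); print([(round(float(x),3),int(n)) for x,n in zip(e,h) if n>50])
```

```text
[(0.05, 112), (0.052, 127), (0.054, 158), (0.056, 370), (0.058, 3492), (0.06, 6854), (0.062, 1005), (0.064, 65), (0.068, 70), (0.07, 150), (0.072, 194), (0.074, 941), (0.076, 8897), (0.078, 2084), (0.08, 54), (0.082, 64), (0.084, 84), (0.086, 123), (0.088, 174), (0.09, 194), (0.092, 220), (0.094, 232), (0.096, 237), (0.098, 245), (0.1, 1437), (0.102, 3604), (0.104, 215), (0.106, 245), (0.108, 252), (0.11, 269), (0.112, 249), (0.114, 175), (0.116, 180), (0.118, 683), (0.12, 191), (0.122, 226)]
```

The lid top went from 0.0864 to about 0.077 m, so it has dropped. Now I turn clockwise, sinking with the thread.

carry_out([
  [[0, 0, 5], [0, 0, 0], 255],
  [[0, 0, 10], [0, 0, 0], 255],
  [[0, 0, 15], [0, 0, 0], 255],
  [[0, 0, 20], [0, 0, 0.03], 255],
  [[0, 0, 25], [0, 0, 0.06], 255],
  [[0, 0, 30], [0, 0, 0.1], 255],
  [[0, 0, 35], [0, 0, 0.14], 255],
  [[0, 0, 40], [0, 0, 0.17], 255],
])

```text
clock: 7.25
tcp_pos: [0.5082, -0.114, 0.0802]
orientation: [0.0, -0.24, 0.971, -0.0]
wrist_force: [2.7, -4.2, 0.2]
finger_gap: 0.0128
grip_force: 52.2
```

carry_out([
  [[0, 0, 5], [0, 0, 0.04], 255],
  [[0, 0, 10], [0, 0, 0.07], 255],
  [[0, 0, 15], [0, 0, 0.11], 255],
  [[0, 0, 20], [0, 0, 0.15], 255],
  [[0, 0, 25], [0, 0, 0.18], 255],
  [[0, 0, 28], [0, 0, 0.2], 255],
  [[0, 0, 30], [0, 0, 0.22], 255],
  [[0, 0, 30], [0, 0, 0.22], 255],
])

```text
clock: 8.25
tcp_pos: [0.5082, -0.1139, 0.0781]
orientation: [0.0, 0.018, 1.0, -0.0]
wrist_force: [3.4, -4.6, 0.7]
finger_gap: 0.0129
grip_force: 52.3
```

```bash
python3 look.py w3.png
python3 - <<'E'
from workcell import env
s=env.get_state(); print(s['wrist_force'],s['ft_torque'],s['tcp_pos'])
E
```

```text
0.12342846953552465 (array([ 0.50721771, -0.11399212]), (74.23614501953125, 24.672040939331055), np.float32(88.10557))
lid top 0.09871057363220001 5749
tcp [ 0.50815888 -0.11389467  0.07809956] yaw x 177.9367484429921 tilt [ 8.35152775e-04 -2.64600312e-04 -9.99999616e-01] [-3.74753327e-01  3.08354971e-01 -3.55276792e-01  9.06290517e-01
  5.94653101e-05 -3.38742669e-01]
[ 2.47241915 -4.36908668  1.07962284] [-0.81349466 -0.67713962 -0.10150901] [ 0.50813108 -0.11389704  0.07805662]
```

View pics/w3.png

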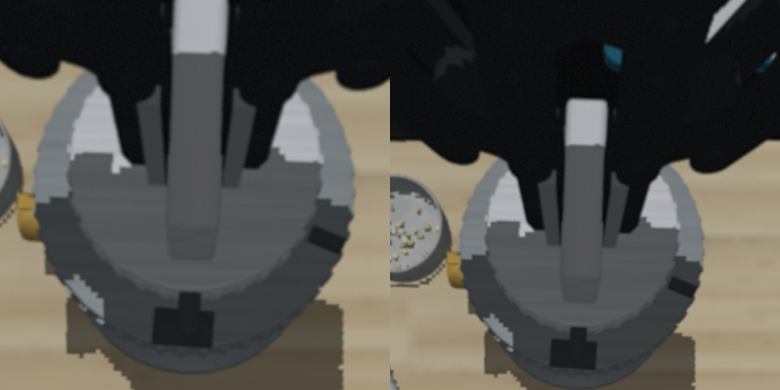

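The pointer (189,305) is over the wide mark (183,328), about 2° short, and the wrist torque is still only thread friction. I nudge it to the stop.

carry_out([
  [[0, 0, 1], [0, 0, 0.01], 255],
  [[0, 0, 2], [0, 0, 0.02], 255],
  [[0, 0, 2.5], [0, 0, 0.02], 255],
  [[0, 0, 2.5], [0, 0, 0.02], 255],
  [[0, 0, 2.5], [0, 0, 0.02], 255],
  [[0, 0, 2.5], [0, 0, 0.02], 255],
  [[0, 0, 2.5], [0, 0, 0.02], 255],
  [[0, 0, 2.5], [0, 0, 0.02], 255],
])

```text
clock: 9.3
tcp_pos: [0.5082, -0.1139, 0.0781]
orientation: [0.0, 0.04, 0.999, -0.0]
wrist_force: [2.2, -3.1, 3.7]
finger_gap: 0.0131
grip_force: 52.7
```

Run:
```python
from workcell import env
s=env.get_state(); print(s['wrist_force'],s['ft_torque'],s['tcp_pos'],s['orientation'])
```

```text
[ 2.16257956 -3.13848786  3.74815786] [-0.87797409 -0.54599967  0.10449187] [ 0.50818399 -0.11389971  0.0780637 ] [ 4.71539828e-04  3.97551320e-02  9.99209328e-01 -1.60056476e-04]
```

carry_out([
  [[0, 0, 0], [0, 0, 0], 180],
  [[0, 0, 0], [0, 0, 0], 100],
  [[0, 0, 0], [0, 0, 0], 0],
  [[0, 0, 0], [0, 0, 0], 0],
  [[0, 0, 0], [0, 0, 0], 0],
  [[0, 0, 0], [0, 0, -1], 0],
  [[0, 0, 0], [0, 0, -3], 0],
  [[0, 0, 0], [0, 0, -6], 0],
])

```text
clock: 10.3
tcp_pos: [0.5072, -0.1135, 0.1383]
orientation: [-0.001, 0.04, 0.999, 0.0]
wrist_force: [1.1, -0.3, 0.3]
finger_gap: 0.0851
grip_force: 0.0
```

carry_out([
  [[0, 0, 0], [0, 0, -3], 0],
  [[0, 0, 0], [0, 0, -5], 0],
  [[0, 0, 0], [0, 0, -6], 0],
  [[0, 0, 0], [0, 0, -6], 0],
  [[0, 0, 0], [0, 0, -6], 0],
  [[0, 0, 0], [0, 0, -6], 0],
  [[0, 0, 0], [0, 0, -6], 0],
  [[0, 0, 0], [0, 0, -6], 0],
])

```text
clock: 11.3
tcp_pos: [0.5076, -0.1137, 0.1974]
orientation: [-0.0, 0.04, 0.999, 0.0]
wrist_force: [-1.3, 0.2, -0.2]
finger_gap: 0.0856
grip_force: 0.0
```

```bash
python3 look.py w4.png
python3 - <<'E'
from workcell import env
s=env.get_state(); print(s['wrist_force'],s['qvel'])
E
```

```text
0.099348960710521 (array([ 0.50914642, -0.1148288 ]), (14.007563591003418, 59.74647903442383), np.float32(174.97604))
lid top 0.07376041520872723 6542
tcp [ 0.50764801 -0.11366986  0.19736022] yaw x 175.44720649837737 tilt [-4.96544401e-04  2.94429998e-04 -9.99999833e-01] [-3.74729267e-01  2.20815779e-01 -1.61160285e-01  1.18939012e+00
  9.22530657e-05 -2.95267991e-01]
[ 0.09550338  0.54804568 -0.49796996] [-0.00019716 -0.00307344  0.00119609  0.00041701 -0.00285824 -0.00085775]
```

View pics/w4.png

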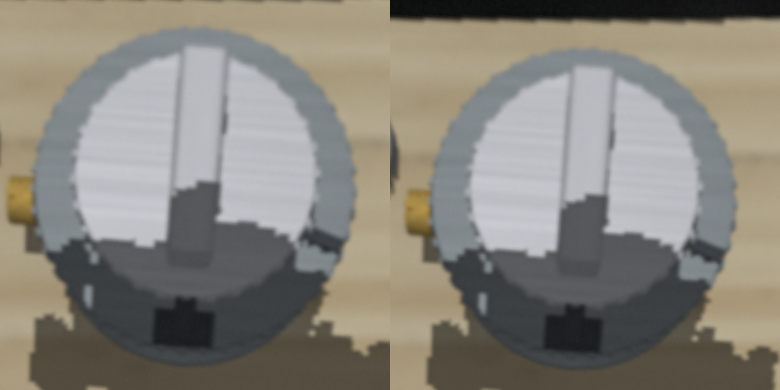

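The pointer (185,300) is centred on the wide mark (183,328). The lid top is at 0.0738 m, 12.6 mm lower than at the start, and the gripper is clear. I hand in.

```bash
python3 -c "
from workcell import env
print(env.hand_in())"
```

```text
the job is handed in; nothing more can be done
None
```

The proud lid was backed off, dropped into the thread start and screwed fully home with its pointer at the wide mark; the arm never went near the other lid, the gripper is clear, and the job was handed in at about 11 s (no verdict was returned).

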